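Clamp the pages in the open lever-arch file

ROBOT

A 7-joint arm with a two-finger parallel gripper is mounted at the origin on the work surface. World frame = base frame: x ahead of the robot, y to its left, z up, the work surface at z = 0. Lengths are in mm, angles in rad, forces in N, time in s.
With the tool pointing down it reaches from about 425 to 875 mm from the base axis. Payload 8.4 kg.
Tool frame: the origin (TCP) lies between the finger pads; the fingertips stand 8 mm ahead of it and the grasp point (between the pads) lies 11 mm behind it; z points along the fingers, y is the line along which they close (so a half turn about z gives the same grasp; the last joint's range is limited). The gripper opens to 87 mm and grips with 3 to 60 N. Pads are 19 mm wide; open, the fingers measure 117 mm over their backs; the gripper's body (75 mm by 190 mm) begins 51 mm behind the grasp point.
Start: joints at [-1.29, 0.333, 0.04, 1.465, -0.013, 1.343, -0.059], TCP at [240.977, 603.651, 230.546] pointing down, gripper open.
Joint ranges: [-2.58, 2.58], [-0.38, 2.09], [-1.3, 1.39], [0.25, 2.4], [-1.5, 4.64], [0.08, 2.09], [-2.65, 2.65]. Speed limits (rad/s): [2.22, 2.22, 2.79, 2.79, 3.14, 3.14, 3.14].

INTERFACE

Orientations are given as a unit quaternion [x, y, z, w].
In Python, from plant import bot gives the robot as it stands.
- The arm moves only by the tool send_rows, never from a script. Its argument "commands" is a list of rows, each a list of 3 entries, a list of its own where there are three numbers: the opening, from -1 (shut) to 1 (fully open), then the shift along the tool's x, y, z each as a share of 600 mm, from -1 to 1, then the turn, a rotation vector about the tool's x, y, z each as a share of 2 pi rad, from -1 to 1. In form: [[hand, [dx, dy, dz], [ax, ay, az]], ...]. A call has 1 to 12 rows; each row is the pose to reach, as a shift and turn from the pose commanded when the call began, along the tool's axes at that moment, turning the shorter way round; what a row does not reach only later rows make up. A row lasts 1/10 s, in which the tool goes at most 50 mm and 8.59 degrees, less where a joint would pass 70% of its speed; a pose out of reach is approached as far as the arm can. A call with a number of a shift or a turn outside -1 to 1 is refused whole. A call with a gripper value outside its range is refused whole. The fingers move at their own pace and stop on an object; "newtons" is the grip in N (left out, the last holds). Time passes only in rows, so rows that repeat a pose let the fingers close. It gives the time, the measured TCP pose, the force, the opening and the grip force at its end, in the units of the state.
- bot.get_obs(): the state, without advancing time (a new reading comes with each control period).
- bot.capture(name): name is "side" or "top" or "wrist"; returns a dict with "color" (420x560x3 uint8, blue, green, red), "fx", "fy", "cx", "cy" (pixels), "pose" (4x4, takes a point from camera to world coordinates). Camera axes: x right, y down, z forward; pixel columns grow to the right and rows downward; lengths in mm; the calibration is good to about 2 mm. A picture is of the moment at which its call begins. There is no depth.
- bot.sign_off(): hands the job in; it is judged then, once.
The state is a dict: "time_s": time; "joint_positions": joint angles; "joint_vel": joint speeds; "joint_torque": joint torques, N m; "tcp_pos": TCP position; "tool_rot": TCP orientation; "force": force on the tool from outside, world axes, zero at the start; "moment": the same for the moment, N m; "width": finger opening in mm; "finger_force": force on a finger pad.
Only numpy, scipy, OpenCV 4.12 (cv2) and the standard library are available. Lean on these libraries where they do the work, as an engineer would, in place of code of your own. Each camera call takes 0.05 s, during which the arm holds its last target. There are 200 camera calls.

TASK

Put the loose compressor bar back on the open lever-arch file: thread its two holes over the two upright posts and push it down, without ramming it, until it lies flat and flush on the pile of pages at both posts, then let go of it. Leave the other things on the desk where they are.

Things in the scene. Friction and masses are not known exactly. Their poses are not given: they have to be found in the camera images.
- bar: Compressor bar, loose on the desk: flat steel strip 126 x 24 x 5 mm (x, y, z) with a black plastic grip block, a low black clip housing at each end and two through holes. About 0.12 kg. Origin: centre of the underside; x along the strip, z up. Turned end for end it is the same.
- bar_grip (a point): Middle of the top of the bar's grip block, 24 mm above the bar's underside. The block is 44 mm along x and 24 mm wide (y), its sides flush with the strip's edges.
- bar_hole0 (a point): Mouth, on the underside, of the bar's 7.4 mm through hole at x = -40 mm; its twin is at x = +40 mm (both y = 0). Outside each hole a housing (18 mm wide, x = 49 to 61 mm, top at 18 mm) holds a sprung ball, 11 mm above the underside, that rubs on the post: with both posts through, sliding the bar takes about 5 to 9 N in all; its own weight does not bring it down.
- file: Open A5 lever-arch file, fixed, its 3 mm covers flat on the desk: 215 mm along the spine (x), from y = -150 to y = +314 mm. Origin: on the desk where the middle between its two posts is meant to be; x along the spine and the line of the posts, +y from the posts to the spine and front cover, z up.
- file_posts (a point): Point 63 mm above the file's origin, level with the square-cut tops of its two steel posts (6 mm thick, 80 mm apart along the file's x). The post mechanism sits in slots in the cover: its posts stand square and on y = 0, but both together anywhere up to 8 mm off this point either way along x, held stiffly (40 N): find them by eye or by touch.
- file_lever (a point): End of the file's raised lever, at x = 66, y = 96, z = 75 mm in the file's frame; its foot is at y = 44 mm. The two opened arches stand at the posts' x, y = 42 to 90 mm, up to 76 mm high. Lever and arches leave the space over y = -150 to +40 mm free.
- papers: Pile of punched A5 pages lying in the file round the posts, firm and fixed, 210 mm (x) x 148 mm, from y = -136 to y = +12 mm. Its thickness differs each time: the top lies 13 to 33 mm above the desk. Origin: on the top face, above the file's origin; axes as the file's.
- notes: Block of sticky notes 76 x 76 x 22 mm, origin under its centre (bystander)
- stapler: Stapler 140 x 36 x 56 mm, long along x, origin under its centre (bystander)
- mouse: Computer mouse 105 x 60 x 34 mm, long along x, origin under its centre (bystander)
- calculator: Pocket calculator 118 x 74 x 14 mm on the file's front cover, long along x, origin under its centre (bystander)
- eraser: White eraser 42 x 20 x 13 mm on the pages, origin under its centre (bystander)
- penpot: Pen pot, 76 mm across and 100 mm high, pens standing up to 175 mm high, origin under its centre (bystander)
- spectacles: Open spectacles standing on rims and temple ends, 124 mm wide (y), 130 mm deep, 45 mm high; origin on the desk under the bridge, temples towards -x (bystander)
- jar: Amber jar with steel cap, 68 mm across, 85 mm high, origin under its centre (bystander)
Not all that is in view belongs to the job. Of the things that look like the bar, take the one that is farthest to the robot's left at the start.

How it is judged:
By the outcome, as a careful person would: the job done as asked, in the order asked, and still so for the second after the job is handed in, with the robot touching nothing.
It also fails if it takes over 58 s, if anything falls off the work surface, if the arm or the gripper's body presses on something with over 40 N, if the wrist force passes 120 N, or if a joint passes its speed limit or range.

## Working session

There is one attempt and no reset: what is moved stays moved. The work goes in short steps, Python scripts to look and compute and a tool call to move; the robot and the scene stay as the last step left them, time stands still between calls to the robot, and variables do not carry over. Pictures are saved under pics/ and viewed, at most 10 in all, crops included, and the job is handed in when it is done.

Besides the shell and the picture viewer there is one more tool, called after "Call:" as name(argument=value, ...) on one line, values as JSON. send_rows: Moves the arm, as the interface text tells. Its arguments: {"type":"object","properties":{"commands":{"type":"array","items":{"type":"array"}},"newtons":{"type":"number"}},"required":["commands"]}

```bash
ls; mkdir -p pics; python3 - <<'E'
from plant import bot
import cv2,numpy as np,pickle
o=bot.get_obs();print(o)
d={}
for n in("side","top","wrist"):
    c=bot.capture(n);d[n]=c;cv2.imwrite(f"pics/{n}0.png",c["color"]);print(n,c["fx"],c["fy"],c["cx"],c["cy"],np.round(c["pose"],3).tolist())
pickle.dump(d,open("c0.pkl","wb"))
E
```

```text
pics
{'time_s': 0.0, 'joint_positions': array([-1.29019882,  0.33394923,  0.03985889,  1.4662793 , -0.01336818,
        1.34330466, -0.05851476]), 'joint_vel': array([-7.57465307e-05, -9.63858223e-04,  4.29862503e-05,  7.61694434e-04,
       -9.94773782e-04, -1.46453686e-03, -1.86421611e-03]), 'joint_torque': array([ 2.83797735e-04, -6.56351709e+01,  1.33520287e+00, -4.03811288e+01,
       -5.97871724e-02,  4.46255878e-02,  1.93593110e-04]), 'tcp_pos': array([240.83326705, 603.23857239, 229.6303747 ]), 'tool_rot': array([ 1.88764707e-01,  9.82021987e-01, -8.32932928e-04, -8.83564361e-05]), 'force': array([-0.19697466,  0.29429519, -0.6901574 ]), 'moment': array([ 0.00986761,  0.03258429, -0.00658348]), 'finger_force': 0.0, 'width': 86.97614682553593}
side 520.0822303680184 520.0822303680184 288.56697747399517 204.38115626303454 [[-0.864, -0.34, 0.373, -87.148], [-0.504, 0.582, -0.638, 1107.916], [-0.0, -0.739, -0.674, 1307.641], [0.0, 0.0, 0.0, 1.0]]
top 530.390008929138 530.390008929138 276.2894869402012 216.54868775518898 [[0.028, -0.983, 0.181, 285.485], [-1.0, -0.027, 0.006, -43.146], [-0.001, -0.181, -0.984, 1664.351], [0.0, 0.0, 0.0, 1.0]]
wrist 291.1622189824871 291.1622189824871 278.8867346062218 210.09386863601944 [[0.37, 0.889, 0.27, 167.446], [0.929, -0.354, -0.108, 633.317], [-0.001, 0.291, -0.957, 384.087], [0.0, 0.0, 0.0, 1.0]]
```

View pics/top0.png

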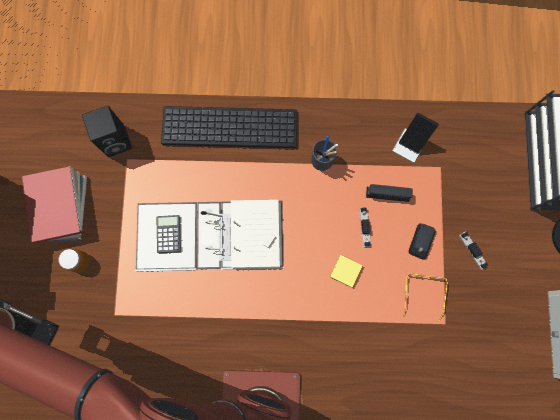

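View pics/side0.png

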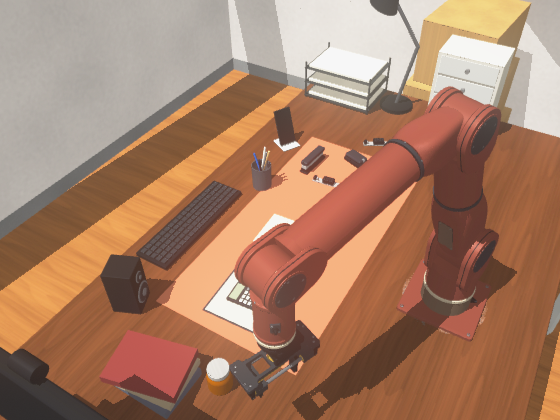

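Candidates for the bar in the top view are A at (366,228) and B at (473,251). The stapler (390,193) and mouse (422,240) are dark but the wrong shape. Robot-left is +y, which is smaller columns, so I choose A. Next is a close crop to check A, together with the file.

```bash
cat > h.py <<'E'
import numpy as np,cv2,pickle
from scipy.spatial.transform import Rotation as R
def ray(c,u,v):
    P=np.array(c["pose"]);d=P[:3,:3]@[(u-c["cx"])/c["fx"],(v-c["cy"])/c["fy"],1];return P[:3,3],d/np.linalg.norm(d)
def onz(c,u,v,z):
    o,d=ray(c,u,v);return o+d*(z-o[2])/d[2]
def proj(c,p):
    P=np.array(c["pose"]);q=P[:3,:3].T@(np.array(p)-P[:3,3]);return np.array([c["fx"]*q[0]/q[2]+c["cx"],c["fy"]*q[1]/q[2]+c["cy"]])
def tri(*rs):
    A=np.zeros((3,3));b=np.zeros(3)
    for o,d in rs:
        M=np.eye(3)-np.outer(d,d);A+=M;b+=M@o
    p=np.linalg.solve(A,b);return p,[np.linalg.norm(np.cross(d,p-o)) for o,d in rs]
def togo(obs,p,rot=None):
    "row numbers to bring the TCP to world p, orientation rot"
    r=R.from_quat(obs["tool_rot"]);s=r.inv().apply(np.array(p)-obs["tcp_pos"])/600
    a=(r.inv()*rot).as_rotvec()/(2*np.pi) if rot is not None else np.zeros(3)
    return np.round(s,4).tolist(),np.round(a,4).tolist()
E
python3 - <<'E'
from h import *
d=pickle.load(open("c0.pkl","rb"));t=d["top"]["color"]
a=t[195:275,130:290];b=t[195:275,340:500]
cv2.imwrite("pics/crop1.png",cv2.resize(np.vstack([a,b]),None,fx=3.7,fy=3.7,interpolation=cv2.INTER_CUBIC))
c=d["top"]
for n,u,v,z in [("A",366,228,10),("B",473,251,10),("file up-right paper",281,200,20),("paper dr",283,268,20),("cover ul",136,204,3),("cover dl",137,270,3),("stapler",390,193,56),("notes",346,271,22)]:
    print(n,np.round(onz(c,u,v,z)))
E
```

```text
A [ 561. -318.   10.]
B [ 497. -653.   10.]
file up-right paper [641. -47.  20.]
paper dr [426. -59.  20.]
cover ul [619. 416.   3.]
cover dl [409. 397.   3.]
stapler [ 665. -385.   56.]
notes [ 422. -254.   22.]
```

View pics/crop1.png

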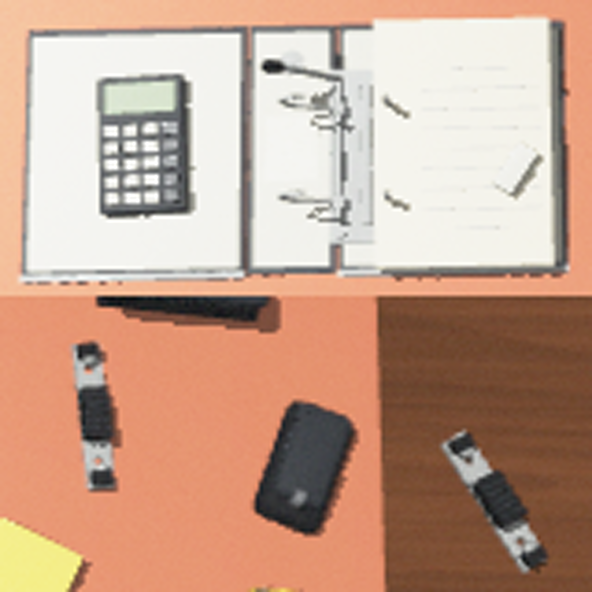

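A is the bar: a steel strip with a ribbed grip in the middle (crop 97,415), holes at (91,367) and (100,462), and housings at both ends. The file lies to its left, with two post strokes at about (397,105) and (397,202). The pages' left edge is at crop column 372. Next I work out the move above the file.

```bash
python3 - <<'E'
from h import *
from plant import bot
o=bot.get_obs()
a=np.radians(5.5);x=[np.cos(a),np.sin(a),0]
r=R.from_matrix(np.c_[x,np.cross([0,0,-1],x),[0,0,-1]])
print(togo(o,[515,70,230],r))
E
```

```text
([-0.7539, -0.6562, 0.0007], [-0.0, 0.0003, 0.4243])
```

Call:
send_rows(commands=[[0, [-0.754, -0.656, 0], [0, 0, 0.424]], [0, [-0.754, -0.656, 0], [0, 0, 0.424]], [0, [-0.754, -0.656, 0], [0, 0, 0.424]], [0, [-0.754, -0.656, 0], [0, 0, 0.424]], [0, [-0.754, -0.656, 0], [0, 0, 0.424]], [0, [-0.754, -0.656, 0], [0, 0, 0.424]], [0, [-0.754, -0.656, 0], [0, 0, 0.424]], [0, [-0.754, -0.656, 0], [0, 0, 0.424]], [0, [-0.754, -0.656, 0], [0, 0, 0.424]], [0, [-0.754, -0.656, 0], [0, 0, 0.424]], [0, [-0.754, -0.656, 0], [0, 0, 0.424]], [0, [-0.754, -0.656, 0], [0, 0, 0.424]]])

```text
time_s: 1.35
tcp_pos: [515.6, 68.4, 230.7]
tool_rot: [0.888, 0.46, 0.0, -0.0]
force: [1.2, 0.6, 0.2]
width: 43.5
finger_force: 0.0
```

```bash
cat > go.py <<'E'
import sys
from h import *
from plant import bot
def rotx(deg):
    a=np.radians(deg);x=[np.cos(a),np.sin(a),0]
    return R.from_matrix(np.c_[x,np.cross([0,0,-1],x),[0,0,-1]])
if __name__=="__main__":
    v=[float(s) for s in sys.argv[1:]];o=bot.get_obs()
    m=R.from_quat(o["tool_rot"]).as_matrix()
    print(o["time_s"],o["tcp_pos"].round(1),"ang",np.degrees(np.arctan2(m[1,0],m[0,0])).round(2),"tz",m[:,2].round(4),o["force"].round(1),o["width"].round(1),o["joint_positions"].round(2))
    if v: print(togo(o,v[:3],rotx(v[3])))
E
python3 go.py 515 70 230 5.5
```

```text
Traceback (most recent call last):
  File "go.py", line 10, in <module>
    print(o["time_s"],o["tcp_pos"].round(1),"ang",np.degrees(np.arctan2(m[1,0],m[0,0])).round(2),"tz",m[:,2].round(4),o["force"].round(1),o["width"].round(1),o["joint_positions"].round(2))
                                                                                                                                          ^^^^^^^^^^^^^^^^
AttributeError: 'float' object has no attribute 'round'
```

Call:
send_rows(commands=[[0, [0, 0, 0], [0, 0, 0.137]], [0, [0, 0, 0], [0, 0, 0.137]], [0, [0, 0, 0], [0, 0, 0.137]], [0, [0, 0, 0], [0, 0, 0.137]], [0, [0, 0, 0], [0, 0, 0.137]], [0, [0, 0, 0], [0, 0, 0.137]], [0, [0, 0, 0], [0, 0, 0.137]], [0, [0, 0, 0], [0, 0, 0.137]]])

```text
time_s: 2.15
tcp_pos: [515.1, 70.4, 230.5]
tool_rot: [0.999, 0.052, -0.0, 0.0]
force: [0.0, -0.1, -0.6]
width: 43.6
finger_force: 0.0
```

```bash
sed -i 's/o\["width"\].round(1)/round(float(o["width"]),1)/' go.py; python3 go.py; python3 - <<'E'
from h import *
from plant import bot
c=bot.capture("wrist");pickle.dump(c,open("w1.pkl","wb"));cv2.imwrite("pics/w1.png",c["color"]);print(np.round(c["pose"],3).tolist())
E
```

```text
2.15 [515.1  70.4 230.5] ang 5.99 tz [-3.e-04 -1.e-04 -1.e+00] [ 0.  -0.1 -0.6] 43.6 [-0.81  0.06  0.61  1.8  -0.04  1.29 -1.65]
[[0.105, -0.951, -0.29, 595.843], [-0.994, -0.101, -0.03, 78.847], [-0.001, 0.291, -0.957, 384.779], [0.0, 0.0, 0.0, 1.0]]
```

View pics/w1.png

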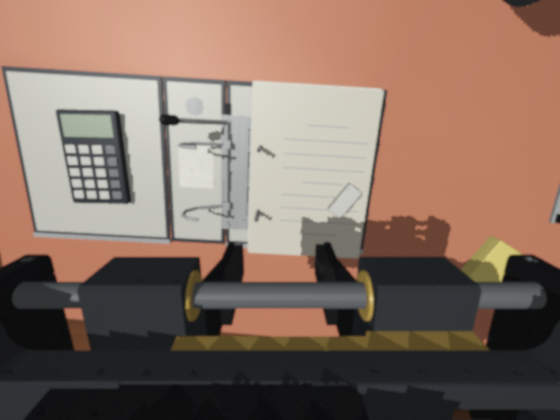

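The wrist view shows the file with the post strokes near (265,152) and (262,214), the lever end at (168,119) and the eraser at (345,200). The fingers are at the bottom, clear of the posts. I'll move in closer for a second view.

```bash
python3 go.py 470 80 160 5.5
```

```text
2.2 [515.1  70.4 230.5] ang 5.97 tz [-2.e-04 -1.e-04 -1.e+00] [-0.1  1.  -0.4] 43.5 [-0.8   0.06  0.61  1.8  -0.04  1.29 -1.65]
([-0.0731, -0.0238, 0.1175], [0.0, 0.0, 0.0013])
```

Call:
send_rows(commands=[[0, [-0.073, -0.024, 0.117], [0, 0, 0]], [0, [-0.073, -0.024, 0.117], [0, 0, 0]], [0, [-0.073, -0.024, 0.117], [0, 0, 0]], [0, [-0.073, -0.024, 0.117], [0, 0, 0]]])

```text
time_s: 2.6
tcp_pos: [470.2, 80.3, 160.6]
tool_rot: [0.999, 0.051, -0.0, -0.0]
force: [0.1, 0.3, 0.8]
width: 43.4
finger_force: 0.0
```

```bash
python3 go.py; python3 - <<'E'
from h import *
from plant import bot
c=bot.capture("wrist");pickle.dump(c,open("w2.pkl","wb"))
w=pickle.load(open("w1.pkl","rb"))["color"]
a=cv2.resize(c["color"],None,fx=1.0,fy=1.0)
b=cv2.resize(w[120:240,230:300],None,fx=3.5,fy=3.5,interpolation=cv2.INTER_CUBIC)
cv2.imwrite("pics/w2.png",np.hstack([a[:420,:550],b[:420]]))
E
```

```text
2.6 [470.2  80.3 160.6] ang 5.9 tz [-1.e-04  0.e+00 -1.e+00] [0.1 0.3 0.8] 43.4 [-0.83  0.02  0.58  1.99 -0.01  1.14 -1.71]
```

View pics/w2.png

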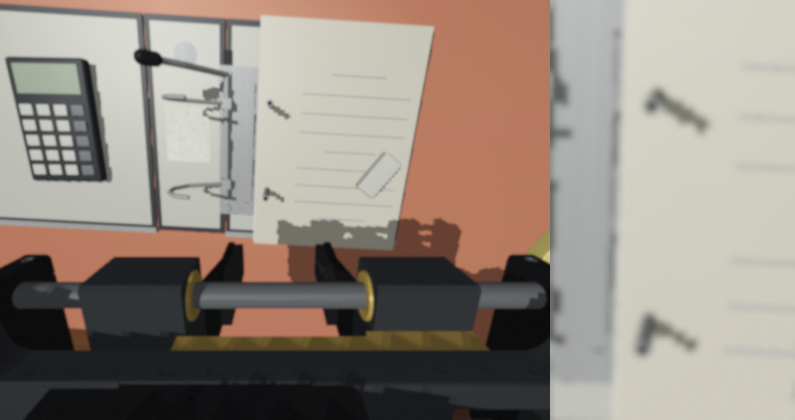

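The w2 view shows the upper post top near (270,103) and the lower post near (267,193), each with a shadow running right and down. The page corners are at about (261,15), (434,28), (395,250) and (254,242). Next I measure the corners and posts numerically.

```bash
python3 - <<'E'
from h import *
W=[pickle.load(open(f"w{i}.pkl","rb")) for i in(1,2)]
P=[[(251,82),(384,90),(248,254)],[(261,15),(434,28),(254,242)]]
out=[]
for c,p in zip(W,P):
    g=cv2.cvtColor(c["color"],cv2.COLOR_BGR2GRAY)
    out.append(cv2.cornerSubPix(g,np.float32(p).reshape(-1,1,2),(4,4),(-1,-1),(3,50,.01)).reshape(-1,2))
print(out)
for a,b in zip(*out):
    p,e=tri(ray(W[0],*a),ray(W[1],*b));print(p.round(1),np.round(e,2))
for (c,x0,x1,y0,y1) in [(W[1],258,296,92,124),(W[1],256,296,180,210),(W[0],250,284,140,165),(W[0],250,284,203,226)]:
    g=cv2.cvtColor(c["color"],cv2.COLOR_BGR2GRAY)[y0:y1,x0:x1];print(x0,y0)
    for r in g: print("".join("%2d "%(v//10) if v<170 else " . " for v in r))
E
```

```text
[array([[251.75273,  85.38477],
       [383.8175 ,  90.35888],
       [248.     , 254.     ]], dtype=float32), array([[261.      ,  15.      ],
       [433.87454 ,  26.272158],
       [253.94987 , 242.70082 ]], dtype=float32)]
[629.  111.4  51.4] [0.19 0.19]
[641.5 -34.5  32.2] [0.25 0.25]
[448.6  99.5  82. ] [0.54 0.54]
258 92
 .  .  .  .  .  .  .  .  .  .  .  .  .  .  .  .  .  .  .  .  .  .  .  .  .  .  .  .  .  .  .  .  .  .  .  .  .  . 
 .  .  .  .  .  .  .  .  .  .  .  .  .  .  .  .  .  .  .  .  .  .  .  .  .  .  .  .  .  .  .  .  .  .  .  .  .  . 
 .  .  .  .  .  .  .  .  .  .  .  .  .  .  .  .  .  .  .  .  .  .  .  .  .  .  .  .  .  .  .  .  .  .  .  .  .  . 
 .  .  .  .  .  .  .  .  .  .  .  .  .  .  .  .  .  .  .  .  .  .  .  .  .  .  .  .  .  .  .  .  .  .  .  .  .  . 
 .  .  .  .  .  .  .  .  .  .  .  .  .  .  .  .  .  .  .  .  .  .  .  .  .  .  .  .  .  .  .  .  .  .  .  .  .  . 
 .  .  .  .  .  .  .  .  .  .  .  .  .  .  .  .  .  .  .  .  .  .  .  .  .  .  .  .  .  .  .  .  .  .  .  .  .  . 
 .  .  .  .  .  .  .  .  .  .  .  .  .  .  .  .  .  .  .  .  .  .  .  .  .  .  .
[... 10806 characters left out ...]
0 11 15  .  .  .  .  .  .  .  .  .  . 15 14 16  .  .  .  .  .  .  .  .  .  .  .  . 
 .  .  .  . 16 13 11 13 16  .  .  .  .  .  .  .  .  .  .  .  .  .  .  .  .  .  .  .  .  .  .  .  .  . 
 .  .  .  .  . 16 15 16  .  .  .  .  .  .  .  .  .  .  .  .  .  .  .  .  .  .  .  .  .  .  .  .  .  . 
 .  .  .  .  .  .  .  .  .  .  .  .  .  .  .  .  .  .  .  .  .  .  .  .  .  .  .  .  .  .  .  .  .  . 
 .  .  .  .  .  .  .  .  .  .  .  .  .  .  .  .  .  .  .  .  .  .  .  .  .  .  .  .  .  .  .  .  .  . 
 .  .  .  .  .  .  .  .  .  .  .  .  .  .  .  .  .  .  .  .  .  .  .  .  .  .  .  .  .  .  .  .  .  . 
 .  .  .  .  .  .  .  .  .  .  .  .  .  .  .  .  .  .  .  .  .  .  .  .  .  .  .  .  .  .  .  .  .  .
```

```bash
python3 - <<'E'
from h import *
W=[pickle.load(open(f"w{i}.pkl","rb")) for i in(1,2)]
for a,b in [((258.8,149.3),(269.4,103)),((256.4,218),(265.3,197.3))]:
    print(tri(ray(W[0],*a),ray(W[1],*b)),onz(W[0],*a,63).round(1),onz(W[1],*b,63).round(1))
# post bases (shadow roots) -> page height
for a,b in [((260.5,146.8),None),((258.4,211.5),(267.5,189))]:
    if b: print("base",tri(ray(W[0],*a),ray(W[1],*b)))
# page right edge far corner & others: line intersection corners
def corners(c):
    im=c["color"].astype(int);m=((im.min(2)>150)&(im.max(2)-im.min(2)<45)).astype(np.uint8)
    m=m[:242];m[:, :240]=0;m=cv2.morphologyEx(m,cv2.MORPH_CLOSE,np.ones((9,9)))
    k=max(cv2.findContours(m,0,cv2.CHAIN_APPROX_NONE)[0],key=cv2.contourArea)
    return cv2.approxPolyDP(k,6,True).reshape(-1,2).tolist()
for w in W: print(corners(w))
E
```

```text
(array([564.47056594,  98.02790527,  60.80461015]), [np.float64(0.10991507346724932), np.float64(0.10991507346723842)]) [564.7  97.8  63. ] [564.4  98.1  63. ]
(array([482.63510091,  94.41627661,  53.15747581]), [np.float64(0.06456670923993267), np.float64(0.06456670923996344)]) [486.   93.9  63. ] [485.2  94.3  63. ]
base (array([489.51505154,  93.05991615,  48.23783955]), [np.float64(0.20678685896295523), np.float64(0.20678685896297375)])
[[240, 86], [240, 241], [301, 241], [302, 218], [351, 217], [359, 231], [382, 90]]
[[240, 26], [240, 236], [277, 241], [278, 220], [301, 226], [328, 219], [344, 224], [344, 241], [351, 226], [377, 226], [386, 241], [385, 226], [398, 216], [433, 27], [261, 15], [259, 27]]
```

```bash
python3 - <<'E'
from h import *
c=pickle.load(open("w1.pkl","rb"))
for p in [((251.5,84),(247.5,250)),((383.8,90.4),(364,245))]:
    a,b=[onz(c,*q,30) for q in p];d=a-b;print(a,b,np.degrees(np.arctan2(d[1],d[0])))
E
python3 go.py 510 -315 200 6
```

```text
[632.59176215 114.03256633  30.        ] [428.76015728 103.506531    30.        ] 2.956176239455725
[641.60684309 -35.39376455  30.        ] [452.16571944 -49.10408587  30.        ] 4.139419818430686
2.65 [471.2  80.3 161.3] ang 5.86 tz [ 1.5e-03  4.0e-04 -1.0e+00] [ 0.3 -0.1  0.8] 43.5 [-0.83  0.02  0.58  1.99 -0.01  1.14 -1.71]
([-0.0028, 0.6621, -0.0646], [-0.0, -0.0002, -0.0004])
```

Call:
send_rows(commands=[[0.2, [0, 0.662, -0.065], [0, 0, 0]], [0.2, [0, 0.662, -0.065], [0, 0, 0]], [0.2, [0, 0.662, -0.065], [0, 0, 0]], [0.2, [0, 0.662, -0.065], [0, 0, 0]], [0.2, [0, 0.662, -0.065], [0, 0, 0]], [0.2, [0, 0.662, -0.065], [0, 0, 0]], [0.2, [0, 0.662, -0.065], [0, 0, 0]], [0.2, [0, 0.662, -0.065], [0, 0, 0]], [0.2, [0, 0.662, -0.065], [0, 0, 0]], [0.2, [0, 0.662, -0.065], [0, 0, 0]], [0.2, [0, 0.662, -0.065], [0, 0, 0]], [0.2, [0, 0.662, -0.065], [0, 0, 0]]])

```text
time_s: 3.85
tcp_pos: [511.2, -313.3, 199.7]
tool_rot: [0.999, 0.052, 0.0, -0.0]
force: [-0.5, 0.1, -0.5]
width: 52.4
finger_force: 0.0
```

```bash
python3 go.py 510 -315 160 6; python3 - <<'E'
from h import *
from plant import bot
c=bot.capture("wrist");pickle.dump(c,open("w3.pkl","wb"));cv2.imwrite("pics/w3.png",c["color"])
E
```

```text
3.85 [ 511.2 -313.3  199.7] ang 5.96 tz [ 8.e-04  6.e-04 -1.e+00] [-0.5  0.1 -0.5] 52.4 [-0.25  0.34  0.9   1.67 -0.28  1.27 -0.75]
([-0.0023, 0.0026, 0.0662], [-0.0001, -0.0001, -0.0001])
```

View pics/w3.png

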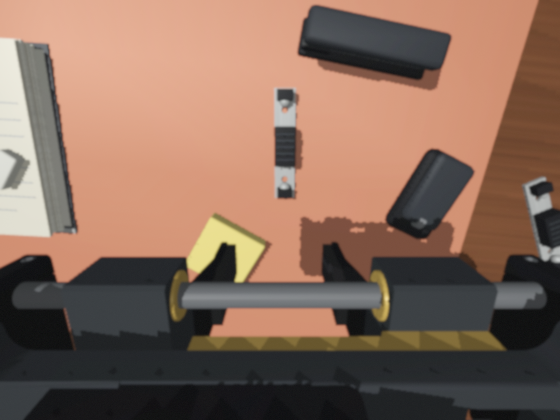

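The wrist view shows the bar upright in the picture at column 285, rows 87 to 198. Its grip block is at (285,146), with holes at about (285,103) and (285,182). The notes, stapler and mouse are well clear.

Call:
send_rows(commands=[[0.2, [0.04, 0.003, 0.083], [0, 0, 0]], [0.2, [0.04, 0.003, 0.083], [0, 0, 0]], [0.2, [0.04, 0.003, 0.083], [0, 0, 0]]])

```text
time_s: 4.2
tcp_pos: [534.2, -312.7, 148.6]
tool_rot: [0.999, 0.052, -0.001, -0.0]
force: [-0.0, -1.1, 1.2]
width: 52.1
finger_force: 0.0
```

```bash
cat > bar.py <<'E'
from h import *
def barpts(c,box,vmax=255):
    x0,x1,y0,y1=box
    hsv=cv2.cvtColor(c["color"],cv2.COLOR_BGR2HSV)
    m=np.zeros(hsv.shape[:2],np.uint8);s=hsv[y0:y1,x0:x1];g=(s[...,1]<90)
    m[y0:y1,x0:x1]=g
    m=cv2.morphologyEx(m,cv2.MORPH_OPEN,np.ones((3,3)))
    m=cv2.morphologyEx(m,cv2.MORPH_CLOSE,np.ones((9,9)))
    k=max(cv2.findContours(m,0,cv2.CHAIN_APPROX_NONE)[0],key=cv2.contourArea)
    return m,k,cv2.minAreaRect(k)
E
python3 go.py; python3 - <<'E'
from bar import *
from plant import bot
c=bot.capture("wrist");pickle.dump(c,open("w4.pkl","wb"))
c3=pickle.load(open("w3.pkl","rb"))
q=proj(c,onz(c3,285,143,5)).astype(int);print(q)
for w,(u,v) in((c3,(285,143)),(c,q)):
    b=(u-35,u+35,max(v-85,0),v+85);m,k,r=barpts(w,b);print(r,np.degrees(0),cv2.boundingRect(k));
    p=cv2.boxPoints(r);print(p.round(1).tolist());print([onz(w,*x,5).round(1).tolist() for x in p])
    # black grip: dark run along axis
    g=cv2.cvtColor(w["color"],cv2.COLOR_BGR2GRAY)
    print("col profile",[(y,int(g[y,int(u)-2:int(u)+3].mean())) for y in range(b[2],b[3],2)])
E
```

```text
4.2 [ 534.2 -312.7  148.6] ang 5.91 tz [-2.5e-03  7.0e-04 -1.0e+00] [-0.  -1.1  1.2] 52.1 [-0.21  0.43  0.86  1.68 -0.35  1.2  -0.73]
[284 168]
((284.5, 141.5), (111.0, 23.0), 90.0) 0.0 (273, 86, 24, 112)
[[273.0, 86.0], [296.0, 86.0], [296.0, 197.0], [273.0, 197.0]]
[[628.8, -294.1, 5.0], [631.4, -319.4, 5.0], [505.4, -334.8, 5.0], [502.4, -306.6, 5.0]]
col profile [(58, 179), (60, 179), (62, 180), (64, 180), (66, 180), (68, 180), (70, 181), (72, 181), (74, 181), (76, 180), (78, 180), (80, 180), (82, 179), (84, 179), (86, 182), (88, 160), (90, 71), (92, 60), (94, 59), (96, 59), (98, 68), (100, 151), (102, 174), (104, 150), (106, 120), (108, 135), (110, 168), (112, 185), (114, 196), (116, 197), (118, 197), (120, 197), (122, 197), (124, 192), (126, 144), (128, 62), (130, 56), (132, 59), (134, 65), (136, 51), (138, 55), (140, 67), (142, 54), (144, 52), (146, 63), (148, 58), (150, 50), (152, 59), (154, 60), (156, 48), (158, 54), (160, 60), (162, 49), (164, 47), (166, 80), (168, 157), (170, 189), (172, 189), (174, 188), (176, 177), (178, 168), (180, 167), (182, 160), (184, 167), (186, 18
[... 746 characters left out ...]
1, 165), (133, 177), (135, 188), (137, 198), (139, 199), (141, 199), (143, 199), (145, 199), (147, 198), (149, 187), (151, 105), (153, 49), (155, 54), (157, 53), (159, 60), (161, 65), (163, 51), (165, 52), (167, 63), (169, 64), (171, 50), (173, 52), (175, 65), (177, 54), (179, 49), (181, 57), (183, 61), (185, 48), (187, 49), (189, 61), (191, 55), (193, 46), (195, 62), (197, 153), (199, 192), (201, 193), (203, 192), (205, 185), (207, 170), (209, 165), (211, 160), (213, 159), (215, 169), (217, 185), (219, 162), (221, 92), (223, 30), (225, 26), (227, 26), (229, 28), (231, 73), (233, 116), (235, 125), (237, 126), (239, 128), (241, 131), (243, 128), (245, 125), (247, 121), (249, 120), (251, 123)]
```

```bash
python3 - <<'E'
from h import *
a=pickle.load(open("w3.pkl","rb"));b=pickle.load(open("w4.pkl","rb"))
for n,va,vb,z in [("grip-x top edge",166.7,195.9,24),("grip+x foot",126.4,150.8,5),("hole+",105.7,128.5,5),("hole-",181,211.5,5),("end+",87.5,107.5,5)]:
    print(n,tri(ray(a,285,va),ray(b,283.7,vb))[0].round(1),onz(a,285,va,z).round(1),onz(b,283.7,vb,z).round(1))
g=b["color"].astype(int)
for v in(142,173,202): print(v,[tuple(x) for x in g[v,262:306:2].tolist()])
E
```

```text
grip-x top edge [ 542.1 -316.8   11.7] [ 543.9 -316.5   24. ] [ 545.2 -316.1   24. ]
grip+x foot [ 587.4 -311.8    9.3] [ 587.3 -312.1    5. ] [ 587.  -311.8    5. ]
hole+ [ 608.8 -309.3   21.2] [ 609.7 -309.6    5. ] [ 608.4 -309.4    5. ]
hole- [ 524.8 -318.7    9.8] [ 523.9 -319.1    5. ] [ 523.3 -318.7    5. ]
end+ [ 627.4 -307.3   16.7] [ 628.6 -307.5    5. ] [ 627.9 -307.3    5. ]
142 [(136, 164, 224), (136, 165, 225), (136, 165, 225), (136, 165, 225), (141, 167, 224), (178, 186, 210), (196, 198, 196), (196, 198, 195), (199, 200, 198), (202, 203, 200), (199, 201, 198), (199, 201, 198), (199, 200, 197), (199, 200, 197), (197, 198, 195), (196, 197, 194), (192, 193, 192), (152, 158, 177), (125, 151, 209), (134, 163, 224), (135, 164, 225), (135, 164, 225)]
173 [(130, 159, 222), (130, 159, 222), (129, 159, 222), (130, 160, 222), (125, 154, 215), (86, 103, 151), (58, 56, 59), (58, 55, 53), (59, 55, 54), (57, 54, 52), (57, 53, 52), (57, 54, 52), (55, 52, 50), (56, 53, 51), (57, 53, 51), (56, 52, 51), (52, 50, 50), (54, 61, 89), (69, 84, 128), (71, 87, 133), (74, 91, 137), (105, 130, 189)]
202 [(125, 155, 218), (125, 155, 219), (126, 155, 219), (126, 155, 219), (128, 157, 219), (161, 175, 209), (191, 193, 194), (192, 193, 191), (192, 193, 190), (193, 194, 191), (193, 194, 192), (194, 195, 192), (192, 193, 191), (192, 193, 191), (191, 192, 190), (190, 192, 189), (180, 183, 184), (128, 145, 190), (124, 154, 216), (126, 156, 219), (125, 156, 219), (126, 156, 219)]
```

```bash
python3 go.py 566.5 -314 11 6.2
```

```text
4.25 [ 534.2 -313.9  150. ] ang 5.84 tz [-7.e-04 -3.e-04 -1.e+00] [ 0.7 -1.   0.9] 52.8 [-0.21  0.43  0.87  1.68 -0.35  1.2  -0.73]
([0.0538, 0.0056, 0.2317], [0.0, 0.0001, -0.001])
```

Call:
send_rows(commands=[[0.2, [0.054, 0.003, 0.0], [0, 0, -0.001]], [0.2, [0.054, 0.003, 0.08], [0, 0, -0.001]], [0.2, [0.054, 0.003, 0.15], [0, 0, -0.001]], [0.2, [0.054, 0.003, 0.19], [0, 0, -0.001]], [0.2, [0.054, 0.003, 0.21], [0, 0, -0.001]], [0.2, [0.054, 0.003, 0.222], [0, 0, -0.001]], [0.2, [0.054, 0.003, 0.231], [0, 0, -0.001]], [0.2, [0.054, 0.003, 0.231], [0, 0, -0.001]], [0.2, [0.054, 0.003, 0.231], [0, 0, -0.001]]])

```text
time_s: 5.15
tcp_pos: [567.3, -313.2, 12.2]
tool_rot: [0.999, 0.054, 0.001, 0.0]
force: [-0.6, -0.6, 0.2]
width: 52.0
finger_force: 0.0
```

```bash
python3 go.py 566.5 -314 11 6.2
```

```text
5.15 [ 567.3 -313.2   12.2] ang 6.15 tz [ 1.6e-03 -6.0e-04 -1.0e+00] [-0.6 -0.6  0.2] 52.0 [-0.12  0.63  0.75  1.71 -0.5   1.   -0.65]
([-0.0015, 0.0012, 0.002], [0.0001, -0.0002, -0.0001])
```

Call:
send_rows(commands=[[-1, [0, 0, 0], [0, 0, 0]], [-1, [0, 0, 0], [0, 0, 0]], [-1, [0, 0, 0], [0, 0, 0]], [-1, [0, 0, 0], [0, 0, 0]], [-1, [0, 0, 0], [0, 0, 0]], [-1, [0, 0, 0], [0, 0, 0]], [-1, [0, 0, 0], [0, 0, 0]], [-1, [0, 0, 0], [0, 0, 0]]], newtons=30)

```text
time_s: 5.95
tcp_pos: [566.7, -312.9, 11.0]
tool_rot: [0.999, 0.054, 0.0, 0.0]
force: [-0.5, -0.1, 1.7]
width: 24.0
finger_force: 30.0
```

The grip is firm at width 24.0 mm, equal to the block. I lift and carry the bar to a viewing spot beside the posts.

Call:
send_rows(commands=[[-1, [0, 0, -0.04], [0, 0, 0]], [-1, [0, 0, -0.1], [0, 0, 0]], [-1, [0, 0, -0.18], [0, 0, 0]], [-1, [0, 0, -0.25], [0, 0, 0]], [-1, [0, 0, -0.28], [0, 0, 0]], [-1, [0, 0, -0.28], [0, 0, 0]]])

```text
time_s: 6.55
tcp_pos: [567.8, -313.7, 181.9]
tool_rot: [0.999, 0.054, 0.002, 0.001]
force: [0.4, 0.9, -1.7]
width: 23.8
finger_force: 30.0
```

```bash
python3 go.py 447 63 150 3.5
```

```text
6.55 [ 567.8 -313.7  181.9] ang 6.14 tz [ 0.0044 -0.0015 -1.    ] [ 0.4  0.9 -1.7] 23.8 [-0.2   0.46  0.86  1.57 -0.36  1.27 -0.75]
([-0.1332, -0.6458, 0.0514], [0.0003, -0.0007, 0.0073])
```

Call:
send_rows(commands=[[-1, [-0.132, -0.646, 0.0], [0, 0, 0.0073]], [-1, [-0.132, -0.646, 0.0], [0, 0, 0.0073]], [-1, [-0.132, -0.646, 0.0], [0, 0, 0.0073]], [-1, [-0.132, -0.646, 0.0], [0, 0, 0.0073]], [-1, [-0.132, -0.646, 0.0], [0, 0, 0.0073]], [-1, [-0.132, -0.646, 0.0], [0, 0, 0.0073]], [-1, [-0.132, -0.646, 0.0], [0, 0, 0.0073]], [-1, [-0.132, -0.646, 0.0], [0, 0, 0.0073]], [-1, [-0.132, -0.646, 0.05], [0, 0, 0.0073]], [-1, [-0.132, -0.646, 0.1], [0, 0, 0.0073]], [-1, [-0.132, -0.646, 0.149], [0, 0, 0.0073]], [-1, [-0.132, -0.646, 0.149], [0, 0, 0.0073]]])

```text
time_s: 7.75
tcp_pos: [442.8, 63.2, 85.6]
tool_rot: [1.0, 0.031, -0.004, 0.002]
force: [-0.3, -0.4, -1.7]
width: 23.7
finger_force: 30.0
```

Call:
send_rows(commands=[[-1, [0, 0, 0], [0, 0, 0]], [-1, [0, 0, 0], [0, 0, 0]], [-1, [0, 0, 0], [0, 0, 0]]])

```text
time_s: 8.05
tcp_pos: [447.3, 64.4, 90.8]
tool_rot: [1.0, 0.031, 0.001, -0.001]
force: [0.3, 0.7, -0.9]
width: 24.2
finger_force: 30.0
```

```bash
python3 go.py 527 68 90 3.5; python3 - <<'E'
from h import *
from plant import bot
c=bot.capture("wrist");pickle.dump((c,bot.get_obs()),open("w5.pkl","wb"));cv2.imwrite("pics/w5.png",c["color"])
E
```

```text
8.05 [447.3  64.4  90.8] ang 3.51 tz [ 0.0018  0.0011 -1.    ] [ 0.3  0.7 -0.9] 24.2 [-0.95  0.05  0.73  2.12 -0.04  0.98 -1.7 ]
([0.1329, 0.0021, 0.0015], [-0.0002, -0.0003, 0.0])
```

View pics/w5.png

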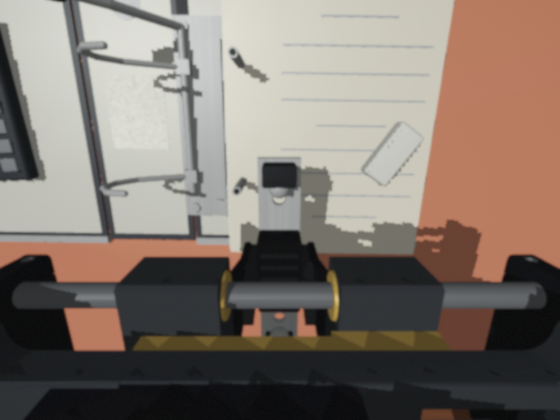

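Both post tops are in view at about (233,52) and (240,186). So are the bar's front end (258–300,157), housing (280,175) and front hole (279,197). The second view comes 80 mm further along the file.

Call:
send_rows(commands=[[-1, [0.133, 0, 0], [0, 0, 0]], [-1, [0.133, 0, 0], [0, 0, 0]], [-1, [0.133, 0, 0], [0, 0, 0]], [-1, [0.133, 0, 0], [0, 0, 0]], [-1, [0.133, 0, 0], [0, 0, 0]]])

```text
time_s: 8.6
tcp_pos: [525.4, 68.9, 89.7]
tool_rot: [1.0, 0.031, -0.0, -0.0]
force: [1.0, 0.1, -1.9]
width: 23.6
finger_force: 30.0
```

```bash
python3 go.py; python3 - <<'E'
from h import *
from plant import bot
c=bot.capture("wrist");pickle.dump((c,bot.get_obs()),open("w6.pkl","wb"))
a=pickle.load(open("w5.pkl","rb"))[0]["color"]
f=lambda i:cv2.resize(i,None,fx=6,fy=6,interpolation=cv2.INTER_CUBIC)
A=f(a[145:245,225:305]);B=f(c["color"][145:245,215:265])
cv2.imwrite("pics/w56.png",np.hstack([A,B]))
E
```

```text
8.6 [525.4  68.9  89.7] ang 3.51 tz [-6.e-04  3.e-04 -1.e+00] [ 1.   0.1 -1.9] 23.6 [-0.87  0.26  0.76  1.95 -0.21  1.01 -1.53]
```

View pics/w56.png

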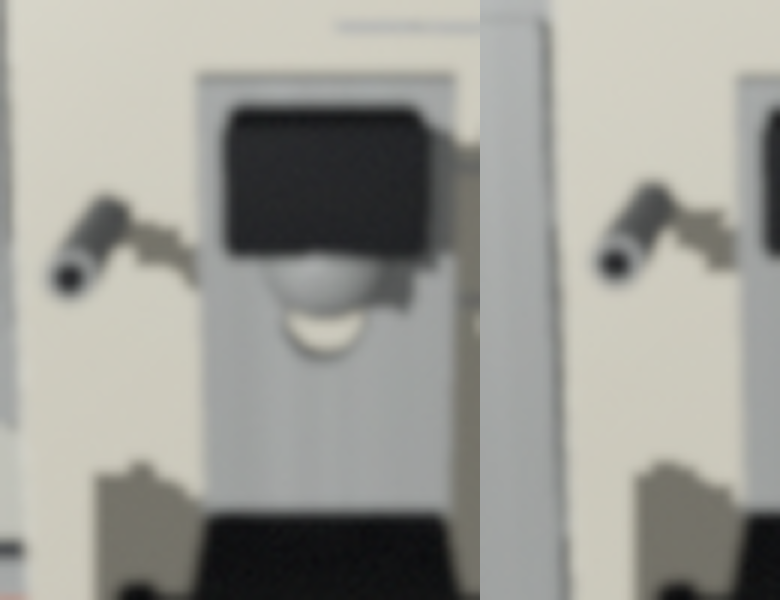

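Post tops are crisp tubes at (235.9,190.8) in view A (post−) and (237.1,188.6) in view B (post+). The bar's centre line is at column 278.9, its strip end at row 157.1, and its hole centre near row 197.4. Now I convert these to the tool frame.

```bash
python3 - <<'E'
from h import *
(a,oa),(b,ob)=[pickle.load(open(f"w{i}.pkl","rb")) for i in(5,6)]
rot=R.from_quat([0.99953,0.0306,0,0]);print(oa["tcp_pos"],ob["tcp_pos"])
# commanded/true tcp from camera poses difference
print("cam",np.array(a["pose"])[:3,3],np.array(b["pose"])[:3,3])
def tf(o,p): return R.from_quat(o["tool_rot"]).inv().apply(p-o["tcp_pos"]).round(2)
pm=onz(a,235.9,190.8,63);pp=onz(b,237.1,188.6,63)
print("post-",pm,"post+",pp,"d",np.linalg.norm(pp-pm),np.degrees(np.arctan2(*(pp-pm)[1::-1])))
print("tool frame post- in A",tf(oa,pm),"post+ in B",tf(ob,pp))
zu=oa["tcp_pos"][2]-11
for n,u,v,z in [("end+",278.9,157.1,5),("hole+",278.9,197.4,5),("grip+",278.9,230.4,5),("hole- ",279,316,5)]: print(n,tf(oa,onz(a,u,v,zu+z)))
# page height: base of posts lies at post xy
for c,p,u,v in((a,pm,243.75,178.75),(b,pp,215+(175/6)-.5,145+188/6-.5)):
    o,d=ray(c,u,v);t=((p-o)[:2]@d[:2])/(d[:2]@d[:2]);print("base",o+t*d)
# A also sees post+
print("post+ in A",onz(a,233,51,63), tri(ray(a,233,51),ray(b,237.1,188.6)))
E
```

```text
[447.18727133  64.33282789  90.62074556] [525.34793451  69.00292426  89.72590998]
cam [528.03418843  69.19240313 245.22759427] [606.50866943  73.83217655 243.97516661]
post- [484.17290414  94.44293802  63.        ] post+ [563.99594891  98.04378977  63.        ] d 79.90422148380738 2.582886089891511
tool frame post- in A [ 38.72 -27.76  27.71] post+ in B [ 40.37 -26.6   26.73]
end+ [62.64 -0.18  6.1 ]
hole+ [39.94 -0.17  6.07]
grip+ [19.91 -0.16  6.03]
hole-  [-39.25  -0.06   5.93]
base [484.10297411  94.32068091  21.16219459]
base [564.46957171  98.83996861  20.61261229]
post+ in A [564.49887492  97.60750029  63.        ] (array([564.27371667,  97.66656628,  64.10068314]), [np.float64(0.22824349363719407), np.float64(0.22824349363720484)])
```

Call:
send_rows(commands=[[-1, [0.0005, -0.022, 0], [0, 0, 0.0024]], [-1, [0.0005, -0.045, 0], [0, 0, 0.0024]], [-1, [0.0005, -0.045, 0.01], [0, 0, 0.0024]], [-1, [0.0005, -0.045, 0.02], [0, 0, 0.0024]], [-1, [0.0005, -0.045, 0.02], [0, 0, 0.0024]], [-1, [0.0005, -0.045, 0.02], [0, 0, 0.0024]]])

```text
time_s: 9.25
tcp_pos: [524.5, 95.2, 77.3]
tool_rot: [1.0, 0.023, -0.0, 0.0]
force: [0.7, -0.6, -0.7]
width: 24.1
finger_force: 30.0
```

```bash
python3 - <<'E'
from h import *
from plant import bot
P=[]
for i in range(5):
    c=bot.capture("wrist");o=bot.get_obs();P.append(np.r_[o["tcp_pos"],o["force"],np.array(c["pose"])[:3,3]])
pickle.dump((c,o),open("w7.pkl","wb"));print(np.mean(P,0).round(2),np.std(P,0).round(2),o["tool_rot"])
f=lambda i:cv2.resize(i,None,fx=6,fy=6,interpolation=cv2.INTER_CUBIC)
i=c["color"];cv2.imwrite("pics/w7.png",np.hstack([f(i[155:245,250:310]),f(i[295:385,250:310])]))
E
```

```text
[ 5.2485e+02  9.5540e+01  7.7630e+01 -1.2000e-01 -2.3000e-01 -1.6300e+00
  6.0586e+02  9.9210e+01  2.3188e+02] [0.07 0.16 0.08 0.53 0.51 0.53 0.1  0.14 0.19] [ 9.99736102e-01  2.29721077e-02  9.23152312e-05 -3.37208608e-06]
```

View pics/w7.png

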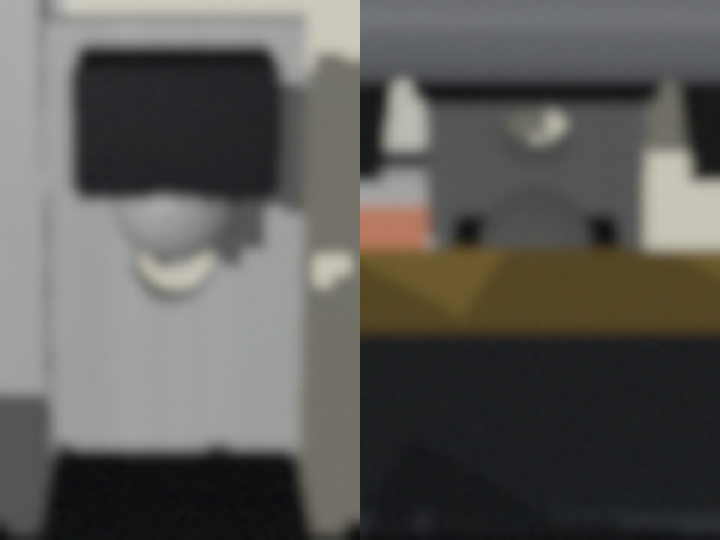

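The post shows in the left part of the rear hole (crop 520,125), so the bar is close but about a millimetre off. The front hole shows only page, with its post behind the ball. I compute the residual from the camera data.

```bash
python3 - <<'E'
from h import *
c,o=pickle.load(open("w7.pkl","rb"));c=dict(c)
P=np.array(c["pose"]);print(P[:3,3]);P[:3,3]=[605.86,99.21,231.88];c["pose"]=P
z=77.63-11+5
x=np.array([np.cos(np.radians(2.63)),np.sin(np.radians(2.63)),0])
for n,u,v,k in [("end",278.8,157.4,63),("hole+",278.8,197.8,40),("grip",278.8,155+74.3,22),("hole-",250+(538-360)/6-.5,295+125/6-.5,-40)]:
    p=onz(c,u,v,z);print(n,p.round(2),"centre",(p-k*x).round(2))
print("pred post+ px",proj(c,[564.1,97.9,63]),"post- px",proj(c,[484.2,94.3,63]))
E
```

```text
[605.9426718  99.4248236 232.0621545]
end [587.15  98.53  71.63] centre [524.21  95.64  71.63]
hole+ [564.44  97.48  71.63] centre [524.48  95.64  71.63]
grip [545.37  96.59  71.63] centre [523.4   95.59  71.63]
hole- [486.13  93.61  71.63] centre [526.09  95.45  71.63]
pred post+ px [278.08512245 194.68999371] post- px [278.015011   309.59683633]
```

Call:
send_rows(commands=[[-1, [-0.0008, -0.0009, 0], [0, 0, 0]], [-1, [-0.0008, -0.0009, 0.002], [0, 0, 0]], [-1, [-0.0008, -0.0009, 0.004], [0, 0, 0]], [-1, [-0.0008, -0.0009, 0.006], [0, 0, 0]], [-1, [-0.0008, -0.0009, 0.007], [0, 0, 0]], [-1, [-0.0008, -0.0009, 0.007], [0, 0, 0]]])

```text
time_s: 10.1
tcp_pos: [524.3, 96.4, 73.3]
tool_rot: [1.0, 0.023, 0.0, 0.0]
force: [0.3, -0.9, -1.8]
width: 23.6
finger_force: 30.0
```

```bash
cat > st.py <<'E'
from plant import bot
import numpy as np
P=[]
for i in range(4):
    bot.capture("wrist");o=bot.get_obs();P.append(np.r_[o["tcp_pos"],o["force"],o["moment"]])
print(o["time_s"],np.mean(P,0).round(2),o["tool_rot"].round(4),o["width"])
E
python3 st.py
```

```text
10.3 [ 5.2428e+02  9.6400e+01  7.3350e+01  9.5000e-01 -2.7000e-01 -1.6200e+00
 -1.4000e-01  5.0000e-02  2.0000e-02] [9.997e-01 2.320e-02 0.000e+00 1.000e-04] 23.827738550916504
```

Call:
send_rows(commands=[[-1, [0, 0, 0.0015], [0, 0, 0]], [-1, [0, 0, 0.003], [0, 0, 0]], [-1, [0, 0, 0.003], [0, 0, 0]]])

```text
time_s: 10.6
tcp_pos: [524.3, 96.5, 71.5]
tool_rot: [1.0, 0.023, 0.0, 0.0]
force: [0.8, -0.9, -1.9]
width: 23.7
finger_force: 30.0
```

```bash
python3 st.py
```

```text
10.8 [ 5.2433e+02  9.6440e+01  7.1550e+01  1.2400e+00 -4.6000e-01 -2.4200e+00
 -1.8000e-01 -1.6000e-01  2.0000e-02] [9.997e-01 2.310e-02 1.000e-04 0.000e+00] 23.55394992265836
```

Call:
send_rows(commands=[[-1, [0, 0, 0.0015], [0, 0, 0]], [-1, [0, 0, 0.003], [0, 0, 0]], [-1, [0, 0, 0.0045], [0, 0, 0]], [-1, [0, 0, 0.0045], [0, 0, 0]]])

```text
time_s: 11.2
tcp_pos: [524.3, 96.4, 68.8]
tool_rot: [1.0, 0.023, 0.0, 0.0]
force: [1.8, 0.0, -2.0]
width: 23.9
finger_force: 30.0
```

```bash
python3 st.py
```

```text
11.4 [ 5.2433e+02  9.6440e+01  6.8820e+01  2.1900e+00 -1.3500e+00 -2.8400e+00
 -2.7000e-01 -3.7000e-01 -1.0000e-02] [9.997e-01 2.310e-02 1.000e-04 1.000e-04] 23.915375275129534
```

Call:
send_rows(commands=[[-1, [0.0004, 0.0002, 0], [0, 0, 0]], [-1, [0.0004, 0.0002, 0.003], [0, 0, 0]], [-1, [0.0004, 0.0002, 0.006], [0, 0, 0]], [-1, [0.0004, 0.0002, 0.009], [0, 0, 0]], [-1, [0.0004, 0.0002, 0.012], [0, 0, 0]], [-1, [0.0004, 0.0002, 0.012], [0, 0, 0]]])

```text
time_s: 12.0
tcp_pos: [524.6, 96.6, 61.5]
tool_rot: [1.0, 0.023, 0.0, -0.0]
force: [3.1, 1.4, -2.0]
width: 23.9
finger_force: 30.0
```

```bash
python3 st.py
```

```text
12.2 [ 5.2461e+02  9.6560e+01  6.1540e+01  3.2800e+00  1.4100e+00 -3.3100e+00
  2.3000e-01 -6.1000e-01  2.0000e-02] [ 9.997e-01  2.320e-02  1.000e-04 -0.000e+00] 23.6536792351185
```

Call:
send_rows(commands=[[-1, [0, 0, 0.002], [0, 0, 0]], [-1, [0, 0, 0.004], [0, 0, 0]], [-1, [0, 0, 0.006], [0, 0, 0]], [-1, [0, 0, 0.006], [0, 0, 0]]])

```text
time_s: 12.6
tcp_pos: [524.5, 96.3, 57.9]
tool_rot: [1.0, 0.023, 0.0, 0.0]
force: [3.7, 1.3, -1.4]
width: 23.6
finger_force: 30.0
```

```bash
python3 st.py; python3 - <<'E'
from h import *
from plant import bot
c=bot.capture("wrist");pickle.dump((c,bot.get_obs()),open("w8.pkl","wb"))
g=cv2.cvtColor(c["color"],cv2.COLOR_BGR2GRAY)[178:206:1,266:292]
for i,r in enumerate(g): print(178+i," ".join("%3d"%v for v in r[::2]))
E
```

```text
12.8 [ 5.2454e+02  9.6250e+01  5.7980e+01  3.7400e+00  4.9000e-01 -1.7700e+00
  7.0000e-02 -7.2000e-01  0.0000e+00] [9.997e-01 2.310e-02 0.000e+00 1.000e-04] 23.939186184259647
178  38  38  38  38  38  38  39  37  37  38  37  36  35
179  38  38  38  38  38  36  37  37  36  37  37  37  34
180  36  38  37  37  37  37  36  36  36  36  36  34  35
181  38  36  37  36  35  35  36  36  34  35  35  34  35
182  36  36  36  35  36  34  35  35  35  34  34  36  34
183  36  35  36  37  36  36  34  34  34  34  34  33  35
184  36  35  36  35  36  36  36  36  35  34  34  33  34
185  36  36  35  36  37  37  38  36  36  35  34  35  34
186  45  41  38  45  53  58  55  52  48  42  38  35  34
187  79  68  57  77  91  97  93  87  80  68  58  46  44
188 121 107  91 118 132 134 130 124 115 101  86  68  63
189 148 136 123 145 154 155 150 144 135 121 105  83  78
190 158 150 139 151 158 157 153 148 139 127 108  86  83
191 159 155 143 149 155 154 151 145 137 124 104  85  86
192 158 158 146 144 149 149 146 141 132 117  97  87  89
193 158 160 153 141 142 143 140 135 125 109  91  95 102
194 158 160 158 141 134 135 132 127 116 100  88 113 127
195 158 161 160 143 125 125 123 117 105  89  88 130 147
196 158 160 161 142 117 115 115 108  94  83  89 135 155
197 158 160 160 140 115 115 120 115  98  82  88 132 151
198 157 160 160 135 116 127 134 131 120  89  86 118 134
199 157 160 159 130 118 140 137 133 135 106  86  99 109
200 157 160 159 133 126 145 119 110 132 122  89  87  91
201 157 159 160 143 135 138  86  71 115 134  96  86  87
202 157 160 161 152 145 128  57  43  97 141 101  85  86
203 157 159 162 158 153 125  48  36  91 142 104  85  85
204 156 159 162 161 158 130  57  40  93 139 102  85  89
205 157 159 162 162 161 142  84  63 109 135  98  86  95
```

Call:
send_rows(commands=[[-1, [0.0006, 0, 0.002], [0, 0, 0]], [-1, [0.0006, 0, 0.005], [0, 0, 0]], [-1, [0.0006, 0, 0.008], [0, 0, 0]], [-1, [0.0006, 0, 0.011], [0, 0, 0]], [-1, [0.0006, 0, 0.014], [0, 0, 0]], [-1, [0.0006, 0, 0.014], [0, 0, 0]]])

```text
time_s: 13.45
tcp_pos: [524.7, 96.4, 49.2]
tool_rot: [1.0, 0.023, -0.0, 0.0]
force: [1.8, 0.8, -1.0]
width: 23.6
finger_force: 30.0
```

```bash
python3 st.py; python3 - <<'E'
from h import *
from plant import bot
c=bot.capture("wrist");i=c["color"]
f=lambda i:cv2.resize(i,None,fx=6,fy=6,interpolation=cv2.INTER_CUBIC)
cv2.imwrite("pics/w9.png",np.hstack([f(i[155:245,250:310]),f(i[295:385,250:310])]))
E
```

```text
13.65 [ 5.2464e+02  9.6350e+01  4.9380e+01  2.6100e+00  1.0700e+00 -3.0600e+00
  1.5000e-01 -3.9000e-01 -0.0000e+00] [ 9.997e-01  2.320e-02 -2.000e-04  1.000e-04] 23.15324878166545
```

View pics/w9.png

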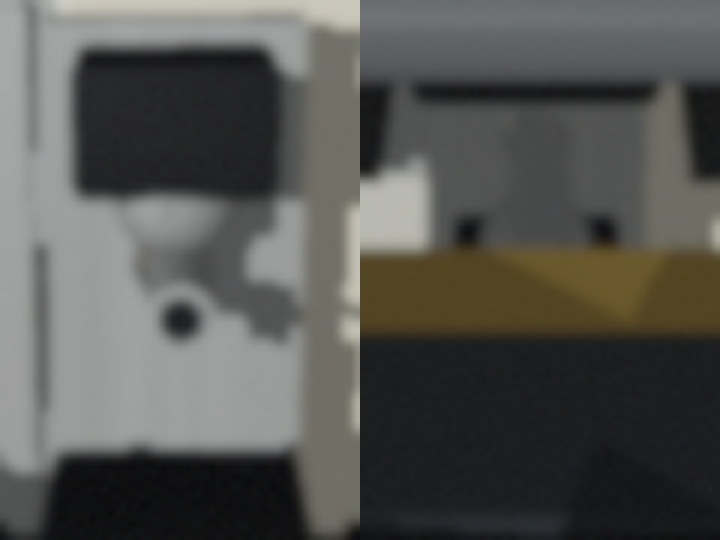

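Both posts are through: the front tube rises past its ball at crop (180,318) and the rear post fills its hole at (540,140). The bar has not slipped in the grip. I push further down.

Call:
send_rows(commands=[[-1, [0.0003, 0, 0.003], [0, 0, 0]], [-1, [0.0003, 0, 0.006], [0, 0, 0]], [-1, [0.0003, 0, 0.009], [0, 0, 0]], [-1, [0.0003, 0, 0.012], [0, 0, 0]], [-1, [0.0003, 0, 0.015], [0, 0, 0]], [-1, [0.0003, 0, 0.018], [0, 0, 0]], [-1, [0.0003, 0, 0.02], [0, 0, 0]], [-1, [0.0003, 0, 0.02], [0, 0, 0]]])

```text
time_s: 14.5
tcp_pos: [525.2, 96.4, 39.5]
tool_rot: [1.0, 0.023, -0.0, -0.001]
force: [-11.5, -1.4, 32.0]
width: 24.0
finger_force: 30.0
```

```bash
python3 st.py
```

```text
14.7 [ 5.2519e+02  9.6420e+01  3.9530e+01 -1.1630e+01 -9.9000e-01  3.1240e+01
 -3.6000e-01  2.7000e+00  5.0000e-02] [ 9.997e-01  2.300e-02 -3.000e-04 -8.000e-04] 23.589301844478864
```

Call:
send_rows(commands=[[-1, [-0.0006, 0, 0], [0, 0, 0]], [-1, [-0.0006, 0, 0], [0, 0, 0]], [-1, [-0.0006, 0, 0], [0, 0, 0]]])

```text
time_s: 15.0
tcp_pos: [525.2, 96.4, 39.5]
tool_rot: [1.0, 0.023, 0.0, -0.001]
force: [-9.1, -0.7, 28.2]
width: 23.3
finger_force: 30.0
```

```bash
python3 st.py;python3 - <<'E'
from h import *
from plant import bot
c=bot.capture("wrist");g=cv2.cvtColor(c["color"],cv2.COLOR_BGR2GRAY)
print("rows: strip end/grip",[(v,int(g[v,284:290].mean())) for v in list(range(152,166))+list(range(226,238))])
E
```

```text
15.2 [ 5.2519e+02  9.6400e+01  3.9540e+01 -9.4400e+00 -1.6500e+00  2.8830e+01
 -3.3000e-01  2.2900e+00  6.0000e-02] [ 9.997e-01  2.300e-02  1.000e-04 -8.000e-04] 23.922655427955178
rows: strip end/grip [(152, 198), (153, 198), (154, 198), (155, 197), (156, 192), (157, 176), (158, 157), (159, 155), (160, 160), (161, 156), (162, 134), (163, 89), (164, 43), (165, 25), (226, 156), (227, 156), (228, 152), (229, 139), (230, 107), (231, 64), (232, 28), (233, 16), (234, 15), (235, 15), (236, 14), (237, 14)]
```

Call:
send_rows(commands=[[-1, [0, 0, -0.004], [0, 0, 0]], [-1, [-0.0003, 0, -0.008], [0, 0, 0]], [-1, [-0.0003, 0, -0.008], [0, 0, 0]], [-1, [-0.0003, 0, -0.005], [0, 0, 0]], [-1, [-0.0003, 0, -0.0035], [0, 0, 0]], [-1, [-0.0003, 0, -0.0035], [0, 0, 0]]])

```text
time_s: 15.85
tcp_pos: [524.8, 96.3, 39.8]
tool_rot: [1.0, 0.023, 0.0, 0.0]
force: [4.2, 1.0, 1.6]
width: 23.8
finger_force: 30.0
```

```bash
python3 st.py
```

```text
16.05 [ 5.2478e+02  9.6340e+01  3.9820e+01  3.3800e+00  6.0000e-01  5.3000e-01
  5.0000e-02 -6.8000e-01 -2.0000e-02] [9.997e-01 2.310e-02 2.000e-04 1.000e-04] 23.657520814712463
```

Call:
send_rows(commands=[[-1, [0, 0, 0.001], [0, 0, 0]], [-1, [0, 0, 0.0025], [0, 0, 0]], [-1, [0, 0, 0.0025], [0, 0, 0]]])

```text
time_s: 16.35
tcp_pos: [524.8, 96.3, 39.6]
tool_rot: [1.0, 0.023, -0.0, -0.0]
force: [-4.1, -1.4, 19.8]
width: 24.0
finger_force: 30.0
```

```bash
python3 st.py
```

```text
16.55 [ 5.2479e+02  9.6340e+01  3.9560e+01 -3.3800e+00 -6.9000e-01  2.0090e+01
 -2.6000e-01  9.3000e-01  1.0000e-02] [ 9.997e-01  2.300e-02  0.000e+00 -5.000e-04] 24.099141689328185
```

The stop repeats at the same height (TCP 39.5, page top about 28.5) with about 20 N, spread near the bar's middle. So the bar is on the pages. I release it, opening only part way to stay clear of the arches.

Call:
send_rows(commands=[[-0.2, [0, 0, 0], [0, 0, 0]], [-0.2, [0, 0, 0], [0, 0, 0]], [-0.2, [0, 0, -0.001], [0, 0, 0]], [-0.2, [0, 0, -0.002], [0, 0, 0]], [-0.2, [0, 0, -0.002], [0, 0, 0]]])

```text
time_s: 17.05
tcp_pos: [524.2, 96.4, 39.3]
tool_rot: [1.0, 0.023, -0.0, 0.0]
force: [0.8, -0.7, -0.8]
width: 34.5
finger_force: 0.0
```

```bash
python3 st.py
```

```text
17.25 [ 5.2436e+02  9.6360e+01  3.9360e+01  2.4000e-01  4.3000e-01 -1.2000e-01
 -5.0000e-02  1.6000e-01 -0.0000e+00] [ 9.997e-01  2.310e-02 -1.000e-04  0.000e+00] 34.486723610318485
```

Released, with no force left on the tool. I rise straight up and check the bar from above.

Call:
send_rows(commands=[[-0.2, [0, 0, -0.02], [0, 0, 0]], [-0.2, [0, 0, -0.05], [0, 0, 0]], [-0.2, [0, 0, -0.1], [0, 0, 0]], [-0.2, [-0.06, 0, -0.17], [0, 0, 0]], [-0.2, [-0.1, 0, -0.2], [0, 0, 0]], [-0.2, [-0.1, 0, -0.2], [0, 0, 0]], [-0.2, [-0.1, 0, -0.2], [0, 0, 0]]])

```text
time_s: 17.95
tcp_pos: [464.9, 94.2, 160.6]
tool_rot: [1.0, 0.024, 0.001, -0.001]
force: [1.1, 0.2, -0.6]
width: 34.7
finger_force: 0.0
```

```bash
python3 - <<'E'
from h import *
from plant import bot
c=bot.capture("wrist");o=bot.get_obs();print(o["time_s"],o["tcp_pos"],o["force"].round(1));pickle.dump((c,o),open("w10.pkl","wb"))
cv2.imwrite("pics/w10.png",c["color"][0:260,150:400])
for s in (-1,1):
  for z in(28.5,63): print(s,z,proj(c,[524.1+s*40,96.1+s*1.85,z]).round(0))
x=np.array([.999,.046,0])
print("pred ends",[proj(c,np.array([524.3,96.2,33.5])+k*x).round(1) for k in(63,-63)])
g=cv2.cvtColor(c["color"],cv2.COLOR_BGR2GRAY)
for k in(63,-63):
    u,v=proj(c,np.array([524.3,96.2,33.5])+k*x).astype(int);print(k,[(y,int(g[y,u-3:u+4].mean())) for y in range(v-7,v+8)])
E
```

```text
18.0 [464.87858728  93.92000351 159.75390316] [0.3 0.2 0.1]
-1 28.5 [280. 186.]
-1 63 [280. 194.]
1 28.5 [281. 101.]
1 63 [281.  98.]
pred ends [array([280.7,  72.9]), array([280.3, 209.4])]
63 [(65, 213), (66, 213), (67, 213), (68, 213), (69, 213), (70, 213), (71, 212), (72, 206), (73, 183), (74, 136), (75, 80), (76, 54), (77, 51), (78, 51), (79, 50)]
-63 [(202, 40), (203, 36), (204, 35), (205, 35), (206, 36), (207, 35), (208, 35), (209, 40), (210, 70), (211, 122), (212, 169), (213, 193), (214, 199), (215, 194), (216, 183)]
```

```bash
python3 -c "
from plant import bot
print(bot.sign_off())"
```

```text
the job is handed in; nothing more can be done
None
```

The compressor bar is threaded over both posts and pressed down to a firm stop at the page top (about 28.5 mm above the desk). I let go of it and handed the job in at 18 s, with the gripper clear and nothing else touched. The final check of how flush it lies was by force and image measurements, not by viewing a picture.

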